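Change the feed gear and hold it home on the splines

TASK

Change the feed gear: first stand the old black gear upright on the green disc on the low wooden shelf, so that it completes the row beside the two steel gears, and let go of it. Then take the brass gear, turn it so that its splined bore meshes with the splined shaft on the blue gearbox, slide it fully home against the spring collar and keep pressing: finish while still holding the gear down, because the spring lifts it again. Do not disturb the two steel gears, the tin, the glue bottle or the blue carton.

Things in the scene. Friction and masses are not known exactly. Their poses are not given: they have to be found in the camera images.
- brass_gear: brass gear to fit, flat on the bench at one side of the gearbox, 0.15-0.31 kg. Origin: underside centre, z up. Toothed disc 64 mm dia, 16 mm thick; square grip head 32x32 mm on it, up to 58 mm, faces square to the gear's x and y. Blind cross-shaped bore from below, 34 mm deep: two crossing slots 22 mm long, 9 mm wide, along its x and y (parallel to the head's flats); meshes at any quarter turn
- black_gear: black gear, the old one to be put away; same shape as the brass gear (64 mm disc 16 mm thick, 32 mm square head up to 58 mm, origin at centre of underside, faces along its x and y). Lies flat on the bench on the other side of the gearbox.
- green_pad: green disc 48 mm in diameter, 2 mm thick, fixed on the shelf board at whichever of the three places is empty: the black gear stands centred on it. Origin: centre of its underside, on the board's top.
- gear_shelf: fixed low shelf: board 84 mm (x) by 216 mm (y), top 18 mm above the bench, lip 6 mm thick up to 28 mm along its +x edge. Three places at its y = -68, 0, 68 mm, x = -3 mm; two hold steel gears. Gears in the row are 4 mm apart at the teeth, 36 mm at the heads: grip with fingers before and behind the row (closing along shelf x). Origin: underside centre
- steel_gear_1: steel gear standing on the shelf, same shape as the brass gear; leave it alone. Origin: centre of underside.
- steel_gear_2: the other steel gear standing on the shelf, same shape as the brass gear; leave it alone. Origin: centre of underside.
- shaft_seat (a point): on the upright splined shaft's axis, centre of its round shoulder's top (26 mm dia), 68 mm above the bench; a gear is home when its underside rests here. Axes turn with the shaft: z up, x and y along the splines. Shaft: cross 20 mm end to end, splines 7 mm wide, 30 mm tall above the shoulder, top 4 mm slimmer (17 and 4.5 mm). It turns about z, stiffly (0.15 N m)
- gearbox: blue gearbox fixed on the bench, 90 x 90 mm, 50 mm high (shaft top at 98 mm). Origin: centre of its underside, below the shaft's axis.
- collar (a joint): travel of the orange spring collar (42 mm disc round the shaft), m: 0 when up, with its top 12 mm above the shoulder; 0.012 when the gear is home on the shoulder. The spring pushes up with 6 N at 0 and 10 N at 0.012, more than the gear's weight.
- wax_tin: tin with a dark green band and pale lid, 71 mm in diameter, 74 mm high; leave it alone. Origin: centre of underside.
- glue_small: cream glue bottle with red cap, 60 mm in diameter, 162 mm high; leave it alone. Origin: centre of underside.
- brad_box: blue carton 57 x 92 x 41 mm behind the shelf; leave it alone. Origin: centre of underside.
There are look-alikes about, which are no part of the job. Leave any red look-alike of the black_gear alone.

How it is judged:
By the outcome, as a careful person would: the job done as asked, in the order asked, and still so for the second after the job is handed in, while the arm keeps its last pose, push and grip.
It also fails if it takes over 56 s, if anything falls off the work surface, if the arm or the gripper's body presses on something with over 40 N, if the wrist force passes 120 N, or if a joint passes its speed limit or range.

ROBOT

A 6-joint arm with a two-finger parallel gripper is mounted at the origin on a cart in front of the work surface, level with it; the furniture and walls round the work are solid. World frame = base frame: x ahead of the robot, y to its left, z up, the work surface at z = 0. Lengths are in m, angles in rad, forces in N, time in s.
With the tool pointing down it reaches from about 0.2 to 0.875 m from the base axis. Payload 3.4 kg.
Tool frame: the origin (TCP) lies between the finger pads; the fingertips stand 25 mm ahead of it and the grasp point (between the pads) lies 6 mm ahead of it (r.nose_length is the z of the fingertips in the tool frame, in m); z points along the fingers, y is the line along which they close (so a half turn about z gives the same grasp; the last joint's range is limited). The gripper opens to 94 mm and grips with 3 to 60 N. Pads are 16 mm wide; open, the fingers measure 119 mm over their backs; the gripper's body (75 mm by 177 mm) begins 78 mm behind the grasp point.
Start: joints at [-1.346, 0.276, 1.505, -0, 1.361, -0.121], TCP at [0.195, -0.541, 0.23] pointing down, gripper open.
Joint ranges: [-2.89, 2.89], [-0.75, 2.08], [0.22, 2.7], [-1.18, 4.32], [0.11, 2.71], [-2.7, 2.7]. Speed limits (rad/s): [2.57, 2.57, 3.14, 3.14, 3.14, 3.14].

INTERFACE

Orientations are given as a unit quaternion [w, x, y, z].
In Python, from plant import r, gripper_to, inverse_kinematics, vision, models, telemetry gives the robot as it stands. Calls block until the motion is done:
- r.move_to(position, orientation): joint-space move of the TCP to a pose.
- r.move_l(position, rot=None, vel=0.15, guard=None): straight line of the TCP; rot=None keeps the orientation; vel is the mean speed in m/s. With guard (N) it stops when the force on the tool has changed by that much, and returns True; else False.
- r.movej(angles): joint-space move.
- gripper_to(opening, f_grip=None): finger opening in m; f_grip is the grip in N (None keeps the last); returns when the fingers have stopped.
- r.hold(seconds).
- inverse_kinematics(position, orientation): joint angles nearest the present ones, or None.
- vision.snapshot(name): name is "scene" or "top"; returns the picture (420x560x3 uint8, red, green, blue); there is no depth.
- vision.get_calibration(name): a dict with "fx", "fy", "cx", "cy" (pixels), "position" and "orientation" of the camera in the world. Camera axes: x right, y down, z forward; pixel columns grow to the right and rows downward; lengths in m; the calibration is good to about 2 mm. A picture is of the moment at which its call begins. get_calibration takes no time and is no camera call.
A pose or a line that the arm cannot do raises r.PlanningError and nothing moves.
- r.sign_off(): hands the job in; it is judged then, once.
Trained networks look in the newest picture that a camera, given by its name, has taken for a name from the list of things; names that differ only in an ending like _2 or _b are one class to them, and where a whole thing is asked for, a point or a joint stands for the part that bears it (a point fixed in the world has none). Each returns a list of dicts, best first, with "score" (0 to 1); they miss things now and then, are a little off and sometimes report something else, mostly with a low value. They report only what shows in the picture. A call takes as long as a camera call. They do not tell look-alikes from the thing itself.
- models.boxes_of(thing, camera): "at" ([x, y, z] in m, in world coordinates, good to about 4 mm: the middle of the surface that is visible of it).
- models.regions_of(thing, camera): "pixels" (420x560 bool, what is visible of it).
- models.mark_of(thing, camera): "at" ([x, y, z] in m, in world coordinates, good to about 4 mm: a listed point, or the origin of a listed thing).
Readings, each from a call of its own:
- telemetry.current_t(): time.
- telemetry.current_joints(): joint angles.
- telemetry.current_dq(): joint speeds.
- telemetry.current_joint_efforts(): joint torques, N m.
- telemetry.current_ee_pos(): TCP position.
- telemetry.current_tool_rot(): TCP orientation.
- telemetry.current_wrist_force(): force on the tool from outside, world axes, zero at the start.
- telemetry.current_torque(): the same for the moment, N m.
- telemetry.current_opening(): finger opening in m.
- telemetry.current_finger_force(): force on a finger pad.
Only numpy, scipy, OpenCV 4.12 (cv2) and the standard library are available. Lean on these libraries where they do the work, as an engineer would, in place of code of your own. Each camera call takes 0.05 s, during which the arm holds its last target. There are 200 camera calls.

## Working session

There is one attempt and no reset: what is moved stays moved. The work goes in short steps, each a Python script; the robot and the scene stay as the last script left them, time stands still between calls to the robot, and variables do not carry over. Pictures are saved under pics/ and viewed, at most 10 in all, crops included, and the job is handed in when it is done.

```bash
ls; mkdir -p pics
python3 - <<'E'
from plant import r, vision, models, telemetry
import cv2
for n in ("scene","top"):
    im=vision.snapshot(n); cv2.imwrite(f"pics/{n}0.png",im[:,:,::-1]); print(n,vision.get_calibration(n))
    for t in ["brass_gear","black_gear","green_pad","gear_shelf","steel_gear_1","shaft_seat","gearbox","wax_tin","glue_small","brad_box"]:
        print(t,[(d['at'].round(3).tolist() if hasattr(d['at'],'round') else d['at'],round(d['score'],2)) for d in models.mark_of(t,n)])
print(telemetry.current_t())
E
```

```text
pics
scene {'fx': 546.3296559576282, 'fy': 546.3296559576282, 'cx': 278.0096900694009, 'cy': 211.74658036343126, 'position': array([0.12840428, 0.66623255, 0.49651929]), 'orientation': array([ 0.12964382, -0.21707313,  0.80823175, -0.53182062])}
brass_gear [([0.4902, -0.3087, 0.0033], 0.97)]
black_gear [([0.3864, 0.0345, 0.0039], 0.7)]
green_pad [([0.6447, -0.1937, 0.021], 0.53)]
gear_shelf [([0.657, -0.1247, -0.0034], 0.97)]
steel_gear_1 [([0.6487, -0.1249, 0.0157], 0.73), ([0.6621, -0.0554, 0.0153], 0.64)]
shaft_seat [([0.4885, -0.1447, 0.0669], 0.52)]
gearbox [([0.4928, -0.1417, 0.0001], 0.56)]
wax_tin [([0.6749, 0.0672, -0.0001], 0.82)]
glue_small [([0.6789, -0.3803, 0.0008], 0.7), ([0.6515, -0.1251, 0.0186], 0.26)]
brad_box [([0.7661, -0.2568, 0.0058], 0.78)]
top {'fx': 380.498486256904, 'fy': 380.498486256904, 'cx': 274.3973869165634, 'cy': 208.2360067041872, 'position': array([ 0.49605051, -0.13711347,  0.90927551]), 'orientation': array([-0.0187794 ,  0.71140622, -0.70161636,  0.03581918])}
brass_gear [([0.4886, -0.3065, -0.0001], 0.94)]
black_gear [([0.3801, 0.0335, -0.0016], 0.85), ([0.4807, 0.0232, -0.0057], 0.82)]
green_pad [([0.6479, -0.1961, 0.0197], 0.64)]
gear_shelf [([0.6521, -0.1244, 0.0013], 0.69)]
steel_gear_1 [([0.6519, -0.1238, 0.0233], 0.73), ([0.6605, -0.0565, 0.0173], 0.66), ([0.6797, -0.3833, -0.0023], 0.57)]
shaft_seat [([0.4832, -0.1442, 0.0717], 0.47)]
gearbox [([0.4873, -0.1508, -0.0028], 0.66)]
wax_tin [([0.676, 0.068, -0.0006], 0.73)]
glue_small [([0.6764, -0.382, -0.005], 0.83)]
brad_box [([0.7668, -0.2609, 0.0009], 0.89)]
1.1
```

View pics/scene0.png

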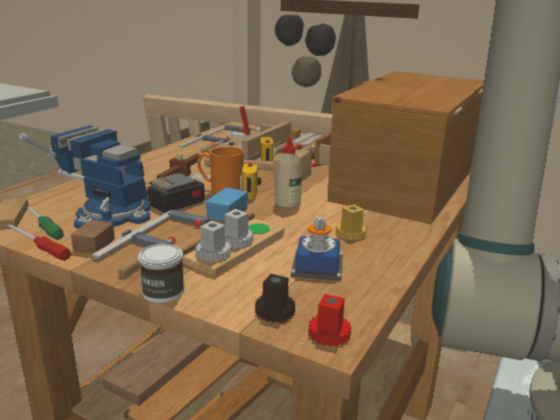

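View pics/top0.png

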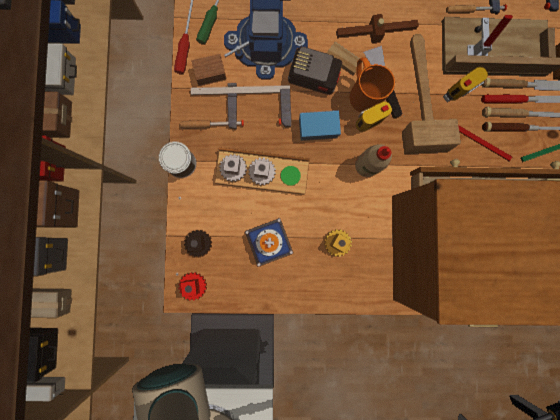

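The scene picture shows black gear (275,297), red look-alike (330,320), gearbox (319,250), brass (352,222), pad (258,229). The top picture shows black (198,243), red (193,287), gearbox/shaft (269,242), brass (338,243) and pad (290,176). A tall cabinet starts at column 393. Next I need close-ups for yaw.

Run:
```python
import cv2, numpy as np
t=cv2.imread("pics/top0.png"); s=cv2.imread("pics/scene0.png")
def c(im,u,v,h=25,z=266): return cv2.resize(im[v-h:v+h,u-h:u+h],(z,z),interpolation=cv2.INTER_CUBIC)
a=np.hstack([c(t,198,243),c(t,269,242),c(t,338,243)])
b=np.hstack([c(s,275,297),c(s,319,238),c(s,352,222)])
cv2.imwrite("pics/crop1.png",np.vstack([a,b]))
cv2.imwrite("pics/crop2.png",np.hstack([cv2.resize(t[145:205,205:315],None,fx=3.6,fy=5*.72,interpolation=cv2.INTER_CUBIC),cv2.resize(s[200:270,190:280],(396,308),interpolation=cv2.INTER_CUBIC)[:216]]))
```

```text
(no output)
```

View pics/crop1.png

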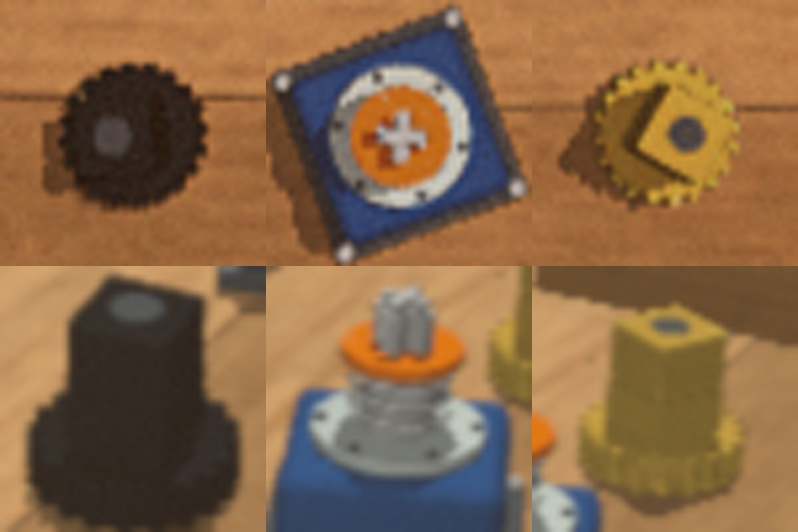

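View pics/crop2.png

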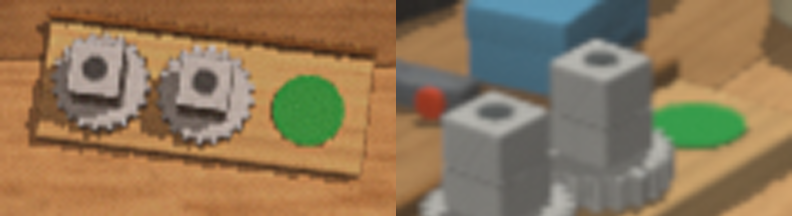

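```bash
cat > fit.py <<'E'
import numpy as np, cv2
from scipy.spatial.transform import Rotation as R
from scipy.ndimage import map_coordinates
from scipy.optimize import minimize
from plant import vision
def cam(n):
    c=vision.get_calibration(n); q=np.array(c["orientation"]); return c,R.from_quat(q[[1,2,3,0]]).as_matrix()
def proj(P,n):
    c,M=cam(n); X=(np.asarray(P)-c["position"])@M
    return np.c_[c["fx"]*X[:,0]/X[:,2]+c["cx"],c["fy"]*X[:,1]/X[:,2]+c["cy"]]
def unproj(uv,z,n):
    c,M=cam(n); d=M@[(uv[0]-c["cx"])/c["fx"],(uv[1]-c["cy"])/c["fy"],1]; p=c["position"]
    return p+d*(z-p[2])/d[2]
def seg(a,b,k=40): return np.linspace(a,b,k)
def loop(xy,z): 
    xy=np.array(xy); P=np.c_[xy,np.full(len(xy),z)]; return [seg(P[i],P[(i+1)%len(P)]) for i in range(len(P))]
def square(h,z): return loop([(h,h),(-h,h),(-h,-h),(h,-h)],z)
def cross(l,w,z): return loop([(l,w),(w,w),(w,l),(-w,l),(-w,w),(-l,w),(-l,-w),(-w,-w),(-w,-l),(w,-l),(w,-w),(l,-w)],z)
def circ(rr,z): a=np.linspace(0,2*np.pi,80); return [np.c_[rr*np.cos(a),rr*np.sin(a),0*a+z]]
def grads(img,n):
    L=np.log(img.astype(float)+12); L=cv2.GaussianBlur(L,(0,0),.8)
    gx=cv2.Sobel(L,-1,1,0);gy=cv2.Sobel(L,-1,0,1)
    return n,gx,gy
def score(p,segs,G):
    c,s=np.cos(p[2]),np.sin(p[2]); M=np.array([[c,-s,0],[s,c,0],[0,0,1]]); tot=0
    for n,gx,gy in G:
        for S in segs:
            uv=proj(S@M.T+[p[0],p[1],0],n); t=np.gradient(uv,axis=0); ln=np.linalg.norm(t,axis=1); nx,ny=-t[:,1]/ln,t[:,0]/ln
            v=0
            for ch in range(3):
                a=map_coordinates(gx[...,ch],uv[:,::-1].T,order=1);b=map_coordinates(gy[...,ch],uv[:,::-1].T,order=1)
                v=np.maximum(v,np.abs(a*nx+b*ny))
            tot-=v.mean()*ln.sum()/30
    return tot
def fit(x,y,segs,G,rng=.006,sym=np.pi/2):
    best=sorted(((score((x+dx,y+dy,w),segs,G),x+dx,y+dy,w) for dx in np.linspace(-rng,rng,7) for dy in np.linspace(-rng,rng,7) for w in np.arange(0,sym,sym/15)))[:3]
    out=[minimize(score,b[1:],args=(segs,G),method="Nelder-Mead",options=dict(initial_simplex=np.array(b[1:])+np.array([[0,0,0],[.002,0,0],[0,.002,0],[0,0,.08]]))) for b in best]
    o=min(out,key=lambda o:o.fun); return o.x,o.fun
HEAD=square(.016,.058)
E
cat > run1.py <<'E'
from fit import *
im={n:cv2.imread(f"pics/{n}0.png") for n in("scene","top")}
G={n:grads(im[n],n) for n in im}
def show(name,x,y,segs,sym=np.pi/2):
    for lab,g in (("top",[G["top"]]),("scene",[G["scene"]]),("both",list(G.values()))):
        p,f=fit(x,y,segs,g,sym=sym); print(name,lab,p[:2].round(4),"deg",np.degrees(p[2]).round(1),round(f,2))
show("brass",.489,-.307,HEAD); show("black",.481,.024,HEAD)
show("steel1",.651,-.124,[s+[0,0,.018] for s in HEAD]);show("steel2",.661,-.056,[s+[0,0,.018] for s in HEAD])
show("shaft",.487,-.144,cross(.010,.0035,.094)); show("gearbox",.488,-.145,square(.045,.05))
for n in im:
    h=cv2.cvtColor(im[n],cv2.COLOR_BGR2HSV); m=cv2.inRange(h,(50,120,60),(75,255,255))
    k,l,st,ce=cv2.connectedComponentsWithStats(m)
    for i in range(1,k):
        if st[i,4]>100: print("pad",n,st[i,4],unproj(ce[i],.020,n).round(4))
c=(np.array([(50,20),(375,60),(360,175),(32,140)])/3.6+[205,145])
print("shelf corners",[unproj(u,z,"top").round(3)[:2] for u,z in zip(c,(.028,.028,.018,.018))])
for n,uv in (("top",(393,190)),("top",(408,323)),("scene",(332,178)),("scene",(335,100))): print(n,uv,[unproj(uv,z,n).round(3)[:2] for z in(0,.2,.25,.3)])
E
python3 run1.py
```

```text
Traceback (most recent call last):
  File "run1.py", line 7, in <module>
    show("brass",.489,-.307,HEAD); show("black",.481,.024,HEAD)
    ~~~~^^^^^^^^^^^^^^^^^^^^^^^^^
  File "run1.py", line 6, in show
    p,f=fit(x,y,segs,g,sym=sym); print(name,lab,p[:2].round(4),"deg",np.degrees(p[2]).round(1),round(f,2))
        ~~~^^^^^^^^^^^^^^^^^^^^
  File "fit.py", line 37, in fit
    out=[minimize(score,b[1:],args=(segs,G),method="Nelder-Mead",options=dict(initial_simplex=np.array(b[1:])+np.array([[0,0,0],[.002,0,0],[0,.002,0],[0,0,.08]]))) for b in best]
         ~~~~~~~~^^^^^^^^^^^^^^^^^^^^^^^^^^^^^^^^^^^^^^^^^^^^^^^^^^^^^^^^^^^^^^^^^^^^^^^^^^^^^^^^^^^^^^^^^^^^^^^^^^^^^^^^^^^^^^^^^^^^^^^^^^^^^^^^^^^^^^^^^^^^^^^^^^
  File "fit.py", line 28, in score
    uv=proj(S@M.T+[p[0],p[1],0],n); t=np.gradient(uv,axis=0); ln=np.linalg.norm(t,axis=1); nx,ny=-t[:,1]/ln,t[:,0]/ln
  File "fit.py", line 9, in proj
    c,M=cam(n); X=(np.asarray(P)-c["position"])@M
        ~~~^^^
  File "fit.py", line 7, in cam
    c=vision.get_calibration(n); q=np.array(c["orientation"]); return c,R.from_quat(q[[1,2,3,0]]).as_matrix()
ValueError: time passes only in moves, steps and waits
```

Calibration should be cached rather than queried per evaluation.

```bash
sed -i 's/^def cam(n)/from functools import lru_cache\n@lru_cache\ndef cam(n)/' fit.py; time python3 run1.py
```

```text
brass top [ 0.4877 -0.3094] deg 62.5 -2.04
brass scene [ 0.4889 -0.312 ] deg 65.7 -1.7
brass both [ 0.4877 -0.3097] deg 62.6 -3.64
black top [0.4825 0.0308] deg 44.7 -2.22
black scene [0.4832 0.0212] deg 6.1 -3.32
black both [0.4831 0.0224] deg 6.4 -4.69
steel1 top [ 0.6512 -0.1286] deg 80.3 -2.33
steel1 scene [ 0.6554 -0.1291] deg 83.0 -2.59
steel1 both [ 0.6519 -0.1286] deg 80.6 -4.43
steel2 top [ 0.6588 -0.0584] deg 85.0 -2.87
steel2 scene [ 0.6622 -0.06  ] deg 84.3 -2.56
steel2 both [ 0.6599 -0.0588] deg 83.9 -4.98
shaft top [ 0.4865 -0.1458] deg 85.1 -3.62
shaft scene [ 0.466  -0.1049] deg 65.7 -2.21
shaft both [ 0.4866 -0.1458] deg 84.9 -4.12
gearbox top [ 0.486  -0.1437] deg 21.4 -6.35
gearbox scene [ 0.4819 -0.1567] deg 97.3 -4.02
gearbox both [ 0.481  -0.1414] deg 26.9 -9.03
pad scene 147 [ 0.6457 -0.1967  0.02  ]
pad top 156 [ 0.7104 -0.7998  0.02  ]
pad top 293 [ 0.6441 -0.1942  0.02  ]
shelf corners [array([ 0.698, -0.026]), array([ 0.675, -0.238]), array([ 0.601, -0.23 ]), array([ 0.621, -0.015])]
top (393, 190) [array([ 0.615, -0.446]), array([ 0.589, -0.378]), array([ 0.582, -0.361]), array([ 0.576, -0.344])]
top (408, 323) [array([ 0.299, -0.478]), array([ 0.343, -0.403]), array([ 0.353, -0.384]), array([ 0.364, -0.365])]
scene (332, 178) [array([ 0.662, -0.601]), array([ 0.447, -0.09 ]), array([0.393, 0.037]), array([0.34 , 0.165])]
scene (335, 100) [array([ 1.053, -1.506]), array([ 0.68 , -0.631]), array([ 0.587, -0.412]), array([ 0.494, -0.194])]
real	0m9.384s
user	0m9.894s
sys	0m0.056s
```

Run:
```python
from fit import *
t=cv2.imread("pics/top0.png"); s=cv2.imread("pics/scene0.png")
print("black dot",unproj((194.2,243.4),.058,"top"),"brass dot",unproj((342.1,243),.058,"top"))
for n,p in (("scene",[(.615,-.446,0),(.299,-.478,0),(.355,-.381,.26),(.581,-.358,.26)]),("top",[(.488,-.31,0.058),(.58,-.37,.26),(.355,-.38,.26)])): print(n,proj(p,n).round())
cv2.imwrite("pics/crop3.png",np.hstack([cv2.resize(t[150:340,320:480],(400,475)),cv2.resize(s[60:250,310:490],(400,475))]))
```

```text
black dot [0.48125704 0.01962144 0.058     ] brass dot [ 0.48627904 -0.30982009  0.058     ]
scene [[323. 200.]
 [461. 225.]
 [441. 113.]
 [327. 100.]]
top [[342. 242.]
 [400. 191.]
 [408. 323.]]
```

View pics/crop3.png

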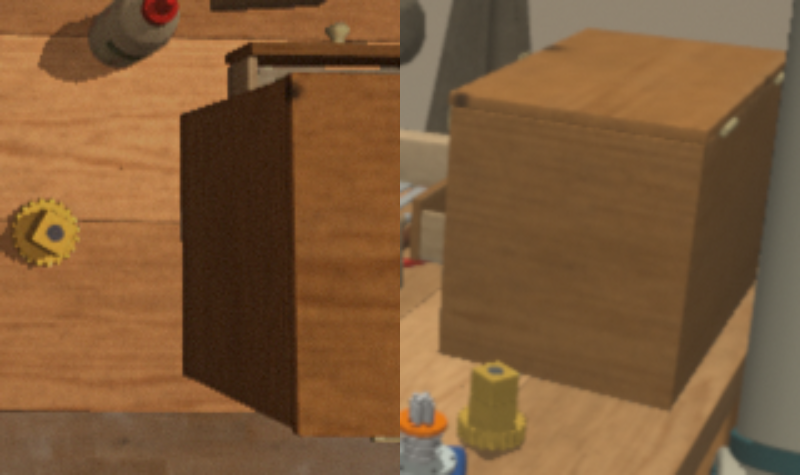

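The crop shows the cabinet's +y face foot at top-image column 393, so y is about -0.446, and the brass gear is 0.136 m away. That is enough for the gripper body. Now I'll pick up the black gear: squeeze one way to centre it, then quarter turn and grip.

```bash
cat > arm.py <<'E'
import numpy as np
from scipy.spatial.transform import Rotation as R
from plant import r, gripper_to, inverse_kinematics, vision, models, telemetry as T
def down(deg):
    c,s=np.cos(np.radians(deg)),np.sin(np.radians(deg))
    q=R.from_matrix(np.array([[-s,c,0],[c,s,0],[0,0,-1]]).T).as_quat(); return q[[3,0,1,2]]
def pick(p,deg):
    """closing direction deg (mod 180) that keeps joint 6 nearest its middle"""
    o=[(abs(q[5]),d) for d in (deg,deg+180) if (q:=inverse_kinematics(p,down(d))) is not None]
    return min(o)[1]
def go(p,deg): r.move_to(p,down(pick(p,deg)))
def line(p,deg=None,**k): return r.move_l(p,None if deg is None else down(pick(p,deg)),**k)
def st(m=""): print(m,"t",round(T.current_t(),2),"p",np.round(T.current_ee_pos(),4),"open",round(T.current_opening(),4),"F",np.round(T.current_wrist_force(),1),"fin",np.round(T.current_finger_force(),1))
E
python3 - <<'E'
from arm import *
x,y,a=.482,.021,6.3
st(); r.move_l([.22,-.3,.24],vel=.3); gripper_to(.06,10); st("out")
go([x,y,.15],a); st("above")
line([x,y,.05],vel=.12); st("down")
gripper_to(.02,8); st("sq1"); gripper_to(.06)
go([x,y,.05],a+90); st("turned")
gripper_to(.02,25); st("grip")
line([x,y,.2],vel=.2); st("up")
E
```

```text
t 1.1 p [ 0.1949 -0.541   0.2305] open 0.0941 F [ 0.1 -0.4 -0.4] fin 0.0
out t 2.76 p [ 0.22 -0.3   0.24] open 0.0602 F [ 0.1 -0.8  0.3] fin 0.0
above t 4.33 p [0.4821 0.0202 0.1503] open 0.0598 F [-0.2  0.1  0.3] fin 0.0
down t 5.31 p [0.4826 0.0208 0.0505] open 0.0599 F [0.3 0.4 1. ] fin 0.0
sq1 t 5.86 p [0.4825 0.021  0.0503] open 0.0321 F [ 0.5 -0.3  1.6] fin 8.0
turned t 7.88 p [0.482 0.021 0.05 ] open 0.0596 F [-0.2 -0.4  0.2] fin 0.0
grip t 8.43 p [0.482  0.0211 0.05  ] open 0.0316 F [0.4 0.6 0.1] fin 25.0
up t 9.33 p [0.4808 0.0211 0.1987] open 0.0317 F [-0.3 -0.4 -3.2] fin 25.0
```

Run:
```python
from arm import *
x,y,a=.645,-.195,-6.1
go([x,y,.16],a); st("above")
line([x,y,.078],vel=.12); r.hold(.15); st("low")
print(line([x,y,.064],vel=.03,guard=4)); st("touch")
import cv2
cv2.imwrite("pics/s1.png",vision.snapshot("scene")[:,:,::-1])
cv2.imwrite("pics/t1.png",vision.snapshot("top")[:,:,::-1])
im=cv2.imread("pics/s1.png")[170:290,180:320]; t=cv2.imread("pics/t1.png")[130:230,190:330]
cv2.imwrite("pics/c4.png",np.vstack([cv2.resize(im,(460,300)),cv2.resize(t,(460,300))]))
```

```text
above t 10.8 p [ 0.6445 -0.1943  0.1594] open 0.0317 F [-0.2  0.7 -2.9] fin 25.0
low t 11.78 p [ 0.6457 -0.1953  0.0792] open 0.032 F [-0.2  0.7 -3.1] fin 25.0
True
touch t 12.15 p [ 0.6455 -0.1952  0.0696] open 0.0322 F [0.2 0.2 3.2] fin 25.0
```

View pics/c4.png

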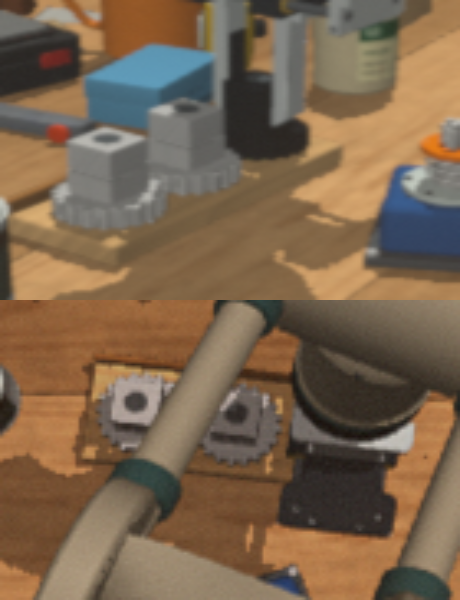

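The gear is standing on the pad at the expected height (TCP 0.0696), upright beside the steel gears. I'll release it, retreat and measure.

Run:
```python
from arm import *
from fit import *
gripper_to(.055); st("rel")
p=T.current_ee_pos(); line([.6452,-.1952,.17],vel=.2)
go([.33,-.32,.2],-27.4+180); r.hold(.1); st("aside")
im={n:vision.snapshot(n)[:,:,::-1].copy() for n in("scene","top")}
for n in im: cv2.imwrite(f"pics/{n}2.png",im[n])
G={n:grads(im[n],n) for n in im}
def show(name,x,y,segs,w=("top","scene","both")):
    for lab in w:
        p,f=fit(x,y,segs,list(G.values()) if lab=="both" else [G[lab]]); print(name,lab,p[:2].round(4),np.degrees(p[2]).round(1),round(f,2))
show("black",.645,-.195,[s+[0,0,.02] for s in HEAD]+circ(.031,.036))
show("brass",.488,-.309,HEAD+circ(.031,.016))
show("steel1",.652,-.127,[s+[0,0,.018] for s in HEAD]+circ(.031,.034))
show("shaft",.487,-.144,cross(.010,.0035,.094)+cross(.0085,.00225,.098)); show("collar",.487,-.144,circ(.021,.08),("top","scene"))
a=[cv2.resize(im["top"][145:205,255:325],(400,343),interpolation=2),cv2.resize(im["top"][217:267,244:294],(343,343),interpolation=2)]
cv2.imwrite("pics/c5.png",np.hstack(a))
```

```text
rel t 12.82 p [ 0.6444 -0.1947  0.0682] open 0.0551 F [-0.1 -0.3  0.4] fin 0.0
aside t 14.86 p [ 0.3311 -0.3201  0.1998] open 0.055 F [0.3 0.3 0.3] fin 0.0
black top [ 0.6429 -0.1951] 86.2 -9.1
black scene [ 0.6469 -0.1964] 81.2 -3.5
black both [ 0.6433 -0.195 ] 85.2 -12.33
brass top [ 0.4878 -0.3094] 61.0 -4.05
brass scene [ 0.4896 -0.312 ] 64.3 -2.57
brass both [ 0.4879 -0.3095] 63.2 -6.47
steel1 top [ 0.6519 -0.1269] -8.5 -6.63
steel1 scene [ 0.6545 -0.1296] 84.3 -4.25
steel1 both [ 0.6526 -0.1279] -7.0 -10.45
shaft top [ 0.4865 -0.1458] 86.1 -6.05
shaft scene [ 0.4908 -0.1484] 71.5 -1.24
shaft both [ 0.4865 -0.1458] 86.0 -7.12
collar top [ 0.4861 -0.1451] -0.4 -6.8
collar scene [ 0.487  -0.1421] 99.4 -3.75
```

View pics/c5.png

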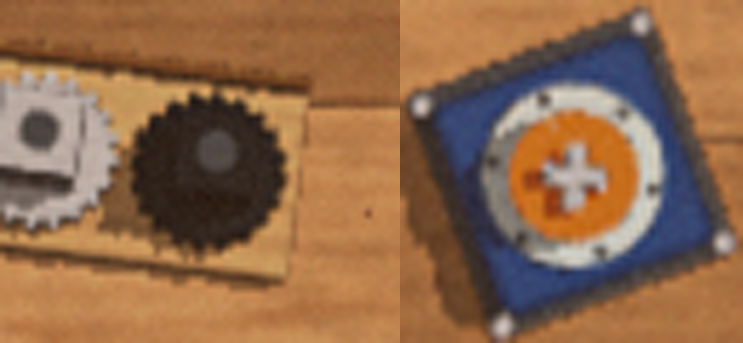

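Black stands 68 mm from steel 1 and is centred on the board at top crop (210,170). Comparing its known position with the fit gives a top-camera bias of about +1.8 mm in x. The shaft cross sits at about (0.488,-0.1455) with yaw about -4.5°. Now the brass gear.

Run:
```python
from arm import *
x,y,a=.489,-.3095,62.6
gripper_to(.06,8)
go([x,y,.15],a); line([x,y,.05],vel=.12); st("down")
gripper_to(.02,8); st("sq1"); gripper_to(.06)
go([x,y,.05],a-90); st("turned")
gripper_to(.02,50); st("grip")
line([x,y,.2],vel=.2)
x,y,a=.488,-.1455,-4.5
go([x,y,.2],a); line([x,y,.156],vel=.12); r.hold(.3); st("over shaft")
print(line([x,y,.138],vel=.03,guard=5)); st("down")
```

```text
down t 17.86 p [ 0.4895 -0.3099  0.0507] open 0.0601 F [-0.2  0.5  0.4] fin 0.0
sq1 t 18.4 p [ 0.4892 -0.3093  0.0504] open 0.032 F [0.5 1.6 2.6] fin 7.9
turned t 20.43 p [ 0.489  -0.3095  0.05  ] open 0.0599 F [-0.4 -0.8 -0. ] fin 0.0
grip t 20.98 p [ 0.4887 -0.3094  0.05  ] open 0.032 F [-0.9  0.1  1. ] fin 49.9
over shaft t 23.39 p [ 0.4884 -0.1457  0.1567] open 0.0316 F [ 0.  -0.5 -2.6] fin 49.9
False
down t 24.14 p [ 0.4881 -0.1455  0.138 ] open 0.0318 F [-0.7  0.3 -1.7] fin 49.9
```

Meshed: the bore is 10 mm down over the shaft with no resistance. Pressing home.

Run:
```python
from arm import *
x,y=.488,-.1455
for z in (.132,.124,.119):
    print(z,line([x,y,z],vel=.03,guard=25)); st()
print(line([x,y,.112],vel=.02,guard=14)); st("pressed"); r.hold(.5); st("hold")
print(T.current_torque())
import cv2
s=vision.snapshot("scene")[:,:,::-1]; cv2.imwrite("pics/s3.png",s)
cv2.imwrite("pics/c6.png",cv2.resize(s[150:290,180:400],(770,490),interpolation=2))
```

```text
0.132 False
 t 24.49 p [ 0.4879 -0.1454  0.1318] open 0.0315 F [-0.1  0.1 -2.8] fin 49.9
0.124 False
 t 24.91 p [ 0.4885 -0.1458  0.1245] open 0.0318 F [ 0.3 -0.4  4.2] fin 49.9
0.119 False
 t 25.23 p [ 0.4885 -0.1457  0.1196] open 0.0315 F [-1.1 -0.5  6.7] fin 49.9
True
pressed t 25.48 p [ 0.4885 -0.1457  0.1182] open 0.0313 F [-0.9  0.3  5.4] fin 49.9
hold t 25.98 p [ 0.4885 -0.1457  0.1182] open 0.0318 F [-1.2  0.6  6. ] fin 49.9
[ 0.10469436  0.13697309 -0.02053084]
```

View pics/c6.png

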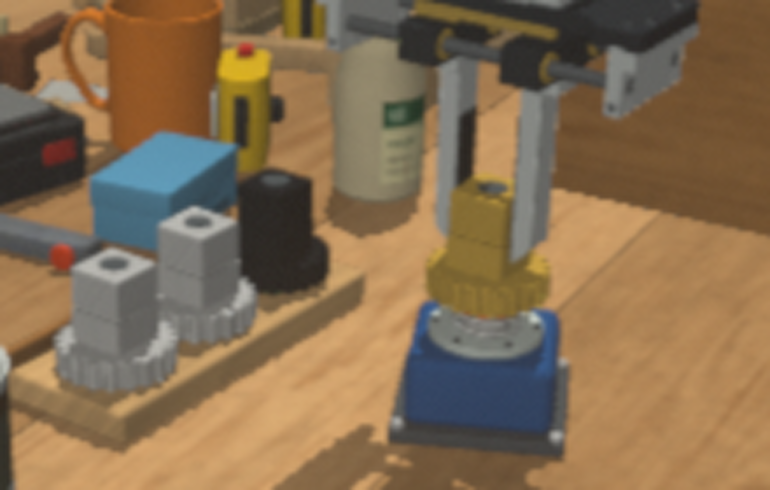

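The gear is down on the collar at about home height, but with little reserve (6 N on the wrist). I'll press in small steps to seat it firmly.

Run:
```python
from arm import *
for z in (.1175,.1168,.1160,.1152,.1144):
    line([.4885,-.1457,z],vel=.02); r.hold(.2)
    f=np.mean([T.current_wrist_force()[2] for _ in range(3)]); st(z)
    if f>18: break
```

```text
0.1175 t 26.48 p [ 0.4886 -0.1457  0.1182] open 0.0318 F [-0.9  1.1  6.9] fin 49.9
0.1168 t 26.93 p [ 0.4885 -0.1457  0.1179] open 0.032 F [-1.9  0.6  9.3] fin 49.9
0.116 t 27.38 p [ 0.4885 -0.1458  0.1179] open 0.032 F [-2.8  0.6 14.2] fin 49.9
0.1152 t 27.83 p [ 0.4885 -0.1458  0.1179] open 0.0315 F [-4.   1.2 18.8] fin 49.9
```

The TCP stalls at 0.1179 while force climbs to 19 N, so the gear is hard against the shoulder. Handing in.

Run:
```python
from arm import *
r.hold(.5); st("final"); print(r.sign_off())
```

```text
final t 28.33 p [ 0.4885 -0.1458  0.1178] open 0.0316 F [-5.5  2.  19.2] fin 49.9
the job is handed in; nothing more can be done
None
```

The job is handed in at 28.3 s of the 56 s allowed: the black gear stands upright on the green disc (within about 1.5 mm of centre by camera), and the brass gear is meshed and held hard against the shoulder with about 19 N at the wrist.

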